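# Set the height stop with the thick gauge

### The arm

A 6-joint arm with a two-finger parallel gripper is mounted at the origin on a cart in front of the work surface, level with it; the furniture and walls round the work are solid. World frame = base frame: x ahead of the robot, y to its left, z up, the work surface at z = 0. Lengths are in m, angles in degrees, forces in N, time in s.
With the tool pointing down it reaches from about 0.3 to 0.75 m from the base axis. Payload 8.5 kg.
Tool frame: the origin (TCP) lies on the centre line of the jaws, within the pads' length; the fingertips stand 19 mm ahead of it and the grasp point (between the pads) is the TCP (env.tcp_to_tips is the z of the fingertips in the tool frame, in m); z points along the fingers, y is the line along which they close (so a half turn about z gives the same grasp; the last joint's range is limited). The gripper opens to 85 mm and grips with 20 to 120 N. Pads are 22 mm wide; open, the fingers measure 114 mm over their backs; the gripper's body (76 mm by 85 mm) begins 54 mm behind the grasp point. The pads swing forward as they close: fully open they stand 13 mm farther back than shut.
Start: joints at [55.101, 21.807, 74.336, -0, 83.858, -12.336], TCP at [0.211, 0.508, 0.25] pointing down, gripper open.
Joint ranges: [-178.18, 178.18], [-50.72, 133.34], [12.68, 142.11], [-81.47, 261.47], [9.98, 163.14], [-165.26, 165.26]. Speed limits (degrees/s): [136.94, 136.94, 180, 180, 180, 180].

### API

Orientations are given as a 3x3 rotation matrix whose columns are the frame's x, y, z axes.
In Python, from rig import env gives the robot as it stands.
- The arm moves only by the tool servo_tool, never from a script. Its argument "steps" is a list of rows, each an object of numbers: "tx", "ty", "tz": the shift along the world's x, y, z in cm; "yaw": the turn about the world's z in degrees; "claw": the finger opening in cm, from 0 to 8.54. In form: [{"tx": .., "ty": .., "tz": .., "yaw": .., "claw": ..}, ...]. A call has 1 to 20 rows; each row shifts and turns the commanded pose from where the row before left it; what a row does not reach is not made up. A row lasts 1/10 s, in which the tool goes at most 50 mm and 8.59 degrees, less where a joint would pass 70% of its speed; a pose out of reach is approached as far as the arm can. A call with a gripper value outside its range is refused whole. The fingers move at their own pace and stop on an object; "newtons" is the grip in N (left out, the last holds). Time passes only in rows, so rows that do not move let the fingers close. It gives the time, the measured TCP pose, the force, the opening and the grip force at its end, in the units of the state.
- env.observe(): the state, without advancing time (a new reading comes with each control period).
- env.get_image(name): name is "scene" or "top" or "wrist"; returns (picture, depth): 400x640x3 uint8, red, green, blue; 400x640 float32, m along the optical axis (not along the pixel's ray), 0 where there is no reading.
- env.camera_model(name): a dict with "fovy" (degrees; the focal length in pixels is half the picture's height over the tangent of half this angle, whatever the lens; pixels are square), "cx", "cy" (the principal point, pixels), "T" (4x4, takes a point from camera to world coordinates). Camera axes: x right, y down, z forward; pixel columns grow to the right and rows downward; lengths in m; the calibration is good to about 2 mm. A picture is of the moment at which its call begins: read the wrist's pose just before it. camera_model takes no time and is no camera call; for the wrist camera it gives the pose at the moment of the call.
- env.close_job(): hands the job in; it is judged then, once.
The state is a dict: "time_s": time; "q": joint angles; "qvel": joint speeds; "joint_efforts": joint torques, N m; "position": TCP position; "tool_rot": TCP orientation; "ft_force": force on the tool from outside, world axes, zero at the start; "wrist_torque": the same for the moment, N m; "grip_width": finger opening in m; "gripper_force": force on a finger pad.
Only numpy, scipy, OpenCV 4.12 (cv2) and the standard library are available. Lean on these libraries where they do the work, as an engineer would, in place of code of your own. Each camera call takes 0.05 s, during which the arm holds its last target. There are 200 camera calls.

### The job

Set the height stop on the bench: lay the tongue of the thicker of the two wooden setting gauges flat on the bench beneath the stop's foot, then turn the T-handled driver that stands in the stop screw clockwise until the sprung foot rests lightly on the tongue, the driver's bar then being in line with the stop's arm. Leave the gauge lying there under the foot and let go of everything.

Things in the scene. Friction and masses are not known exactly. Their poses are not given: they have to be found in the camera images.
- thick_gauge: loose wooden gauge, 0.17 kg, 200x50 mm in plan, 30 mm thick tongue. Origin mid-underside, z up, x along it to the tongue's free end (+100 mm). Upright grip at the other end, centred at x = -77 mm, 46 (x) by 30 mm (y), from 30 to 68 mm up: take it across the 30 mm. Foot best placed over x = +45 mm. The unwanted gauge is alike but its tongue is 14 mm thick
- stop_foot: rubber foot, 20 mm across, under the screw; sprung, 0.75 N/mm. Origin at its underside's centre, x along the arm to the post, z up; never rotates. Starts 38-43 mm above the bench. Arm: 36 mm wide, 75-111 mm up, ends 20 mm in front of the axis; base plate 78 mm behind it. Lay the gauge along x, grip in front, sliding it in low from the front or from the free right (-y) side
- driver (a joint): angle of driver and screw, rad, growing clockwise seen from above: 0 = bar square across the arm, 1.571 = in line with it; starts at 0.2-0.6, ends at 1.95. Lowers the foot 12 mm per rad (the driver keeps its height). On the thick tongue the foot first touches at 1.28 and rests lightly, pushed in 3.5 mm, at 1.571. Stiff (0.15 N m), stays where left
- driver_grip (a point): centre of the black bar of the T-handled driver, on the screw axis, 170 mm above the bench; y along the bar, turning with it, z up. The bar is 90 mm long, 16 mm thick, 22 mm high: take it from above at its middle, across the 16 mm
Mind the look-alikes: they are no part of the job. Of the things that look like the part that bears stop_foot, the larger one is meant.

How it is judged (in metres and radians):
At the end, for the whole second after the job is handed in: The thick gauge lies flat and at rest on the bench (tilt under 0.08 rad) with the foot over its tongue (5 to 95 mm from its origin towards the free end, within 20 mm of its centre line), the foot pressing on it with 0.3 to 5.3 N: the driver's bar is in line with the arm to about 15 degrees (contact force between stop_foot and thick_gauge between 0.3 and 5.3 N and x of stop_foot in the frame of thick_gauge between 0.005 and 0.095 m and y of stop_foot in the frame of thick_gauge between -0.02 and 0.02 m and height (world z) of thick_gauge below 0.006 m and angle between thick_gauge's own z axis and vertical below 0.08 rad and linear speed of thick_gauge below 0.02 m/s); the robot touches nothing.
It also fails if it takes over 48 s, if anything falls off the work surface, if the arm or the gripper's body presses on something with over 40 N, if the wrist force passes 120 N, or if a joint passes its speed limit or range.

## Working session

There is one attempt and no reset: what is moved stays moved. The work goes in short steps, Python scripts to look and compute and a tool call to move; the robot and the scene stay as the last step left them, time stands still between calls to the robot, and variables do not carry over. Pictures are saved under pics/ and viewed, at most 10 in all, crops included, and the job is handed in when it is done.

Besides the shell and the picture viewer there is one more tool, called after "Emit:" in YAML: its name, and indented under it one key for each argument. servo_tool: Moves the arm, as the interface text tells. Its arguments: {"type":"object","properties":{"steps":{"type":"array"},"newtons":{"type":"number"}},"required":["steps"]}

```bash
mkdir -p pics
cat > h.py <<'E'
import numpy as np, cv2
from rig import env
def snap(n,f):
    m=env.camera_model(n); im,d=env.get_image(n)
    cv2.imwrite('pics/'+f+'.png',im[:,:,::-1]); np.savez('pics/'+f,im=im,d=d,T=m['T'],p=[m['fovy'],m['cx'],m['cy']])
    return im,d,m
def load(f):
    z=np.load('pics/'+f+'.npz'); return z['im'],z['d'],z['T'],z['p']
def cloud(f):
    im,d,T,p=load(f); fl=200/np.tan(np.radians(p[0]/2))
    v,u=np.mgrid[:400,:640]
    c=np.stack([(u-p[1])/fl*d,(v-p[2])/fl*d,d],-1)
    w=c@T[:3,:3].T+T[:3,3]; w[d==0]=np.nan
    return im,w
def ray(f,u,v,z):
    im,d,T,p=load(f); fl=200/np.tan(np.radians(p[0]/2))
    r=T[:3,:3]@np.array([(u-p[1])/fl,(v-p[2])/fl,1]); o=T[:3,3]
    return o+r*(z-o[2])/r[2]
E
python3 - <<'E'
from h import *
for n in ['top','scene']:
    im,d,m=snap(n,n+'0'); print(n,m['T'].round(3).tolist(),m['fovy'])
a=[cv2.imread(f'pics/{n}0.png') for n in ['top','scene']]
print(env.observe()['time_s'])
E
```

```text
top [[-0.147, -0.969, 0.2, 0.427], [-0.989, 0.143, -0.033, -0.127], [0.003, -0.203, -0.979, 0.961], [0.0, 0.0, 0.0, 1.0]] 57.15328866523815
scene [[0.537, -0.457, 0.71, -0.017], [-0.844, -0.283, 0.456, -0.528], [-0.008, -0.843, -0.537, 0.611], [0.0, 0.0, 0.0, 1.0]] 53.67150590884701
0.1
```

View pics/top0.png

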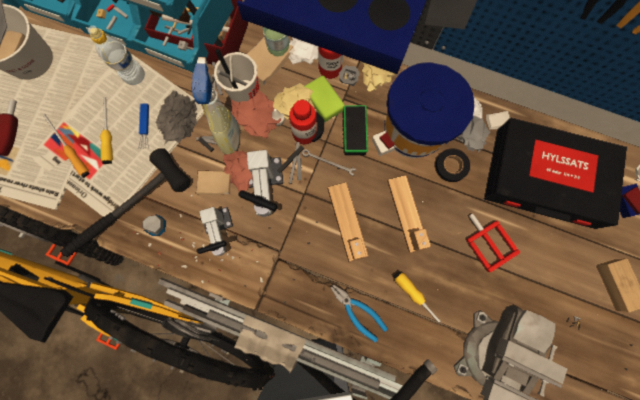

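View pics/scene0.png

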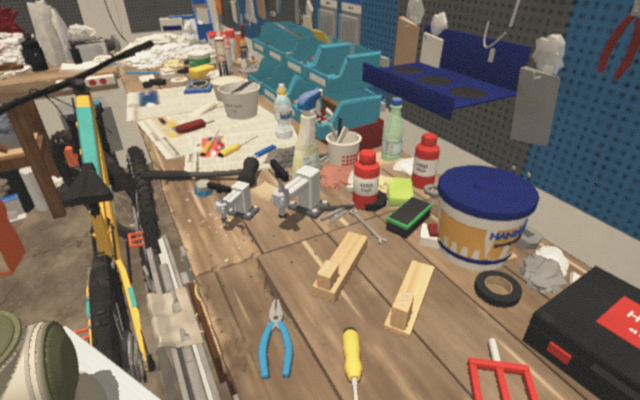

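Look-alikes: gauges at top px (348,222) and (408,213); stops at top px (262,185), which looks larger, and (213,230), smaller. I'll measure both pairs and check in one close crop.

Run:
```python
from h import *
for f,pts in [('top0',dict(gA=(345,205),gAgrip=(357,252),gB=(403,195),gBgrip=(422,238),gAt1=(335,186),gBt1=(397,180),stL=(262,168),barL=(258,200),stS=(210,218),barS=(211,247))),('scene0',dict(gA=(350,250),gB=(418,280),gAg=(325,268),gBg=(400,305),L=(305,180),S=(240,195)))]:
    im,w=cloud(f)
    for k,(u,v) in pts.items():
        print(f,k,np.nanmedian(w[v-1:v+2,u-1:u+2].reshape(-1,3),0).round(3))
    # wood mask
    hsv=cv2.cvtColor(im,cv2.COLOR_RGB2HSV)
a=cv2.resize(cv2.imread('pics/top0.png')[140:265,190:440],None,fx=3.2,fy=3.2,interpolation=cv2.INTER_CUBIC)[:, :800]
cv2.imwrite('pics/c1.png',a)
b=cv2.resize(cv2.imread('pics/scene0.png')[140:335,200:450],None,fx=3,fy=3,interpolation=cv2.INTER_CUBIC)
cv2.imwrite('pics/c2.png',b)
```

```text
top0 gA [ 0.608 -0.217  0.031]
top0 gAgrip [ 0.481 -0.224  0.07 ]
top0 gB [ 0.615 -0.375  0.016]
top0 gBgrip [ 0.492 -0.386  0.069]
top0 gAt1 [ 0.661 -0.199  0.031]
top0 gBt1 [ 0.658 -0.367  0.016]
top0 stL [ 0.712 -0.026  0.11 ]
top0 barL [ 0.617 -0.017  0.182]
top0 stS [0.613 0.115 0.087]
top0 barS [0.536 0.106 0.134]
scene0 gA [ 0.603 -0.218  0.03 ]
scene0 gB [ 0.611 -0.377  0.013]
scene0 gAg [ 0.486 -0.223  0.067]
scene0 gBg [ 0.477 -0.387  0.068]
scene0 L [ 0.705 -0.029  0.104]
scene0 S [0.602 0.105 0.07 ]
```

View pics/c1.png

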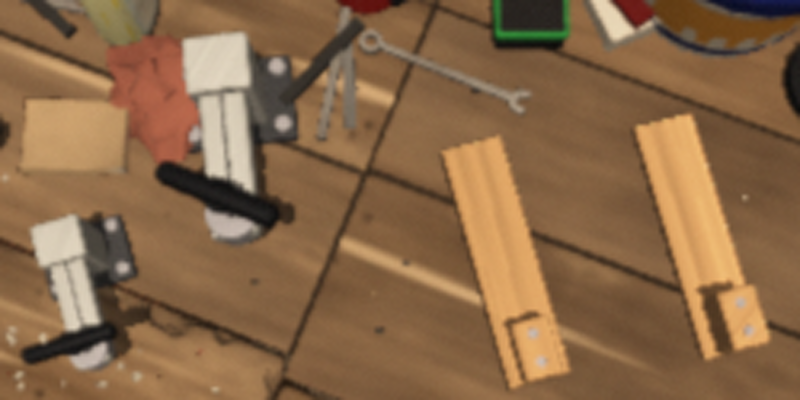

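View pics/c2.png

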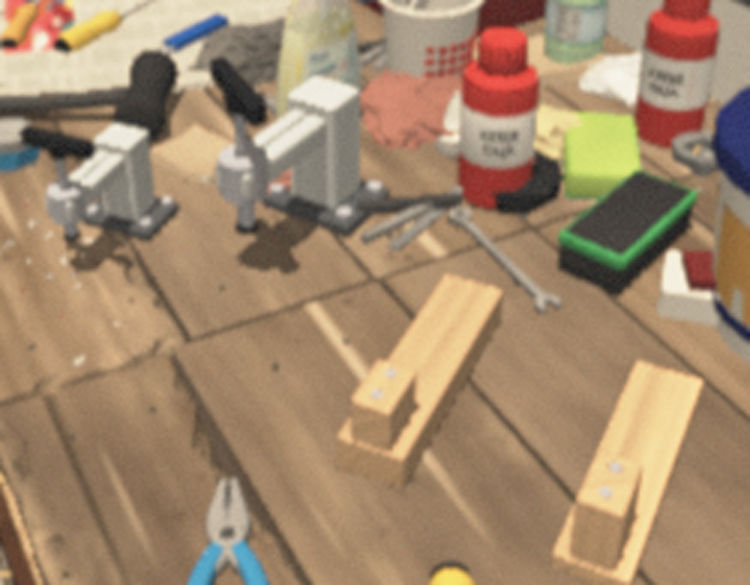

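Crops: the left gauge (top px 348,222) has the 30 mm tongue and the right one about 14 mm. The stop at (262,185) is the larger, its arm top at 0.11 m. Both choices are confirmed; now the poses, from both cameras.

```bash
cat > fit.py <<'E'
from h import *
def box(f,lo,hi):
    im,w=cloud(f); m=np.all((w>lo)&(w<hi),-1)
    return w[m]
def rect(P):
    r=cv2.minAreaRect((P[:,:2]*1000).astype(np.float32)); return r
E
python3 - <<'E'
from fit import *
for f in ['top0','scene0']:
    for nm,lo,hi in [('tongue',(.45,-.3,.024),(.72,-.15,.037)),('grip',(.44,-.28,.06),(.54,-.17,.076)),
      ('bar',(.53,-.1,.165),(.72,.06,.195)),('armtop',(.55,-.1,.100),(.80,.05,.118)),('post/all',(.55,-.12,.06),(.85,.06,.2)),('base',(.6,-.12,.006),(.85,.06,.02))]:
        P=box(f,lo,hi)
        if len(P)<20: print(f,nm,len(P)); continue
        c=P[:,:2].mean(0); _,_,V=np.linalg.svd(P[:,:2]-c,full_matrices=False)
        b=cv2.boxPoints(rect(P)).round(0)
        print(f,nm,len(P),'z',np.median(P[:,2]).round(4),'zmax',np.percentile(P[:,2],95).round(3),'rect',np.round(rect(P)[0],1),np.round(rect(P)[1],1),round(rect(P)[2],1),'pca',np.degrees(np.arctan2(V[0,1],V[0,0])).round(1),c.round(4))
E
```

```text
top0 tongue 1248 z 0.0308 zmax 0.033 rect [ 567.7 -216.2] [199.9  50.5] 6.9 pca -174.4 [ 0.58   -0.2136]
top0 grip 237 z 0.0685 zmax 0.071 rect [ 491.1 -225.4] [45.8 30.2] 7.0 pca -174.1 [ 0.4908 -0.2251]
top0 bar 335 z 0.1806 zmax 0.183 rect [619.  -14.8] [88.2 23.1] 54.3 pca -120.8 [ 0.6176 -0.0156]
top0 armtop 786 z 0.1073 zmax 0.118 rect [678.7 -16. ] [ 50.2 156.8] 89.1 pca 177.6 [ 0.6852 -0.0172]
top0 post/all 1913 z 0.116 zmax 0.182 rect [720.7 -29.3] [179.9 257.2] 89.6 pca -169.2 [ 0.7186 -0.0088]
top0 base 674 z 0.0138 zmax 0.019 rect [770.5 -30.1] [158.  180.5] 0.6 pca -90.2 [ 0.7442 -0.0632]
scene0 tongue 1064 z 0.029 zmax 0.031 rect [ 565.9 -217.2] [203.3  50.7] 6.9 pca -170.1 [ 0.5727 -0.2205]
scene0 grip 272 z 0.0667 zmax 0.069 rect [ 488.5 -226.6] [45.8 30.5] 8.2 pca -175.6 [ 0.4864 -0.2282]
scene0 bar 207 z 0.1778 zmax 0.181 rect [617.  -17.4] [86.3 22.7] 64.0 pca -119.8 [ 0.6109 -0.0215]
scene0 armtop 629 z 0.1079 zmax 0.117 rect [675.8 -15.6] [ 51.1 158.4] 87.2 pca 178.0 [ 0.6798 -0.0209]
scene0 post/all 1906 z 0.1066 zmax 0.18 rect [718.7 -25.4] [180.6 255.6] 87.4 pca -164.1 [ 0.7094 -0.0081]
scene0 base 616 z 0.0114 zmax 0.019 rect [770.6 -48.4] [144.9 156.8] 87.9 pca -52.5 [ 0.7353 -0.0538]
```

Run:
```python
from fit import *
o=env.observe(); print(o['tool_rot'].round(3) if hasattr(o['tool_rot'],'round') else o['tool_rot'],o['time_s'],o['ft_force'])
for f in ['top0','scene0']:
    im,w=cloud(f)
    P=box(f,(.63,-.06,.106),(.73,.03,.116))
    X=[];M=[]
    for x in np.arange(.63,.73,.01):
        s=P[abs(P[:,0]-x)<.006,1]
        if len(s)>5: print(f,x.round(2),len(s),s.min().round(4),s.max().round(4))
    P=box(f,(.55,-.08,.106),(.66,.05,.116)); print('arm front xmin',P[:,0].min(),P[P[:,0].argmin()])
    P=box(f,(.66,-.1,.118),(.85,.05,.16)); print('post above',len(P), P.min(0) if len(P) else 0,P.max(0) if len(P) else 0)
    P=box(f,(.44,-.19,.006),(.70,.03,.05)); 
    for x in np.arange(.44,.7,.02):
        s=P[(P[:,0]>x)&(P[:,0]<x+.02)]
        if len(s): print('obs',x.round(2),len(s),s.min(0).round(3),s.max(0).round(3))
```

```text
[[-0.923  0.384 -0.001]
 [ 0.384  0.923 -0.001]
 [ 0.    -0.001 -1.   ]] 0.1 [-0.03212929 -0.5501547   0.20805338]
top0 0.64 14 -0.0307 -0.0151
top0 0.65 22 -0.0305 -0.0014
top0 0.66 31 -0.0317 0.0001
top0 0.67 33 -0.0317 -0.0039
top0 0.68 35 -0.0317 0.0001
top0 0.69 29 -0.0326 -0.0007
top0 0.7 28 -0.0337 -0.0001
top0 0.71 55 -0.0407 0.0069
top0 0.72 30 -0.0416 0.0084
arm front xmin 0.6007412015099368 [ 0.6007412  -0.01812969  0.11242825]
post above 211 [ 0.71185975 -0.0412131   0.11800421] [0.84933304 0.04963517 0.1599814 ]
obs 0.56 2 [ 0.578 -0.19   0.011] [ 0.579 -0.19   0.02 ]
obs 0.58 11 [ 0.58  -0.19   0.012] [ 0.599 -0.187  0.033]
obs 0.6 17 [ 0.601 -0.19   0.007] [ 0.618 -0.185  0.034]
obs 0.62 26 [ 0.62 -0.19  0.01] [ 0.64  -0.183  0.034]
obs 0.64 30 [ 0.641 -0.19   0.008] [ 0.658 -0.18   0.035]
obs 0.66 7 [ 0.66  -0.189  0.029] [ 0.664 -0.181  0.032]
obs 0.68 39 [ 0.693 -0.087  0.006] [0.7   0.03  0.025]
scene0 0.63 10 -0.0279 -0.0095
scene0 0.71 59 -0.0429 0.0039
scene0 0.72 34 -0.0433 0.0065
arm front xmin 0.5981973487717631 [ 0.59819735 -0.01500017  0.10883403]
post above 101 [0.81798905 0.03896205 0.11801994] [0.8496885  0.0499367  0.15949878]
obs 0.58 2 [ 0.594 -0.19   0.028] [ 0.599 -0.189  0.029]
obs 0.6 38 [ 0.602 -0.19   0.028] [ 0.62  -0.006  0.049]
obs 0.62 17 [ 0.621 -0.189  0.027] [ 0.638 -0.019  0.048]
obs 0.64 18 [ 0.64  -0.19   0.027] [ 0.659 -0.181  0.03 ]
obs 0.66 2 [ 0.662 -0.186  0.028] [ 0.662 -0.184  0.029]
obs 0.68 77 [ 0.691 -0.09   0.006] [0.7   0.023 0.02 ]
```

Emit:
servo_tool:
  steps:
    - {"tx": 1.4, "ty": -3.7, "yaw": 1.5, "claw": 8.5}
    - {"tx": 1.4, "ty": -3.7, "yaw": 1.5}
    - {"tx": 1.4, "ty": -3.7, "yaw": 1.5}
    - {"tx": 1.4, "ty": -3.7, "yaw": 1.5}
    - {"tx": 1.4, "ty": -3.7, "yaw": 1.5}
    - {"tx": 1.4, "ty": -3.7, "yaw": 1.5}
    - {"tx": 1.4, "ty": -3.7, "yaw": 1.5}
    - {"tx": 1.4, "ty": -3.7, "yaw": 1.5}
    - {"tx": 1.4, "ty": -3.7, "yaw": 1.5}
    - {"tx": 1.4, "ty": -3.7, "yaw": 1.5}
    - {"tx": 1.4, "ty": -3.7, "yaw": 1.5}
    - {"tx": 1.4, "ty": -3.7, "yaw": 1.5}
    - {"tx": 1.4, "ty": -3.7, "yaw": 1.5}
    - {"tx": 1.4, "ty": -3.7, "yaw": 1.5}
    - {"tx": 1.4, "ty": -3.7, "yaw": 1.5}
    - {"tx": 1.4, "ty": -3.7, "yaw": 1.5}
    - {"tx": 1.4, "ty": -3.7, "yaw": 1.5}
    - {"tx": 1.4, "ty": -3.7, "yaw": 1.5}
    - {"tx": 1.4, "ty": -3.7, "yaw": 1.5}
    - {}
  newtons: 40

```text
invalid input at $.steps[0]: expected keys tx, ty, tz, yaw, claw
```

Run:
```python
from fit import *
o=env.observe();R=np.array(o['tool_rot']);print(o['position'],np.degrees(np.arctan2(R[1,1],R[0,1])),o['q'])
snap('wrist','w1')
for nm,lo,hi in [('grip',(.44,-.28,.06),(.54,-.17,.076)),('tongue',(.45,-.3,.024),(.72,-.15,.037))]:
    P=box('w1',lo,hi); print(nm,len(P),rect(P) if len(P)>5 else 0, np.median(P[:,2]) if len(P) else 0)
```

```text
[0.21088104 0.50770473 0.24976967] 67.43624780566662 [ 5.51017538e+01  2.18371671e+01  7.43810023e+01  2.47450105e-03
  8.38566726e+01 -1.23347488e+01]
grip 0 0 0
tongue 0 0 0
```

Emit:
servo_tool:
  steps:
    - {"tx": 1.4, "ty": -3.7, "tz": 0, "yaw": 1.5, "claw": 8.5}
    - {"tx": 1.4, "ty": -3.7, "tz": 0, "yaw": 1.5, "claw": 8.5}
    - {"tx": 1.4, "ty": -3.7, "tz": 0, "yaw": 1.5, "claw": 8.5}
    - {"tx": 1.4, "ty": -3.7, "tz": 0, "yaw": 1.5, "claw": 8.5}
    - {"tx": 1.4, "ty": -3.7, "tz": 0, "yaw": 1.5, "claw": 8.5}
    - {"tx": 1.4, "ty": -3.7, "tz": 0, "yaw": 1.5, "claw": 8.5}
    - {"tx": 1.4, "ty": -3.7, "tz": 0, "yaw": 1.5, "claw": 8.5}
    - {"tx": 1.4, "ty": -3.7, "tz": 0, "yaw": 1.5, "claw": 8.5}
    - {"tx": 1.4, "ty": -3.7, "tz": 0, "yaw": 1.5, "claw": 8.5}
    - {"tx": 1.4, "ty": -3.7, "tz": 0, "yaw": 1.5, "claw": 8.5}
    - {"tx": 1.4, "ty": -3.7, "tz": 0, "yaw": 1.5, "claw": 8.5}
    - {"tx": 1.4, "ty": -3.7, "tz": 0, "yaw": 1.5, "claw": 8.5}
    - {"tx": 1.4, "ty": -3.7, "tz": 0, "yaw": 1.5, "claw": 8.5}
    - {"tx": 1.4, "ty": -3.7, "tz": 0, "yaw": 1.5, "claw": 8.5}
    - {"tx": 1.4, "ty": -3.7, "tz": 0, "yaw": 1.5, "claw": 8.5}
    - {"tx": 1.4, "ty": -3.7, "tz": 0, "yaw": 1.5, "claw": 8.5}
    - {"tx": 1.4, "ty": -3.7, "tz": 0, "yaw": 1.5, "claw": 8.5}
    - {"tx": 1.4, "ty": -3.7, "tz": 0, "yaw": 1.5, "claw": 8.5}
    - {"tx": 1.4, "ty": -3.7, "tz": 0, "yaw": 1.5, "claw": 8.5}
    - {"tx": 1.4, "ty": -3.7, "tz": 0, "yaw": 1.1, "claw": 8.5}
  newtons: 40

```text
time_s: 2.15
position: [0.4913, -0.2337, 0.2501]
tool_rot: [[-0.992, -0.123, -0.0], [-0.123, 0.992, 0.0], [0.0, 0.0, -1.0]]
ft_force: [1.1, -0.2, 0.1]
grip_width: 0.0847
gripper_force: 0.0
```

Run:
```python
from fit import *
snap('top','t1')
o=env.observe();R=np.array(o['tool_rot']);print(o['position'],np.degrees(np.arctan2(R[1,1],R[0,1])),o['q'],o['time_s'])
snap('wrist','w2')
for nm,lo,hi in [('grip',(.44,-.28,.06),(.54,-.17,.076)),('tongue',(.45,-.3,.024),(.72,-.15,.037))]:
    P=box('w2',lo,hi); print(nm,len(P),rect(P) if len(P)>5 else 0, np.median(P[:,2]) if len(P) else 0)
```

```text
[ 0.49269141 -0.23869239  0.24940117] 96.96195869737197 [-3.82082680e+01  2.15628348e+01  7.48794900e+01 -7.65034092e-02
  8.34726887e+01 -1.35161592e+02] 2.2
grip 1523 ((488.9366760253906, -225.0080108642578), (46.615238189697266, 29.284156799316406), 6.999755859375) 0.06746150154693642
tongue 5820 ((565.483154296875, -216.06719970703125), (200.87779235839844, 50.08308792114258), 6.99498987197876) 0.029512212272128358
```

Emit:
servo_tool:
  steps:
    - {"tx": -0.2, "ty": 0.65, "tz": -3, "yaw": 0, "claw": 8.5}
    - {"tx": 0, "ty": 0, "tz": -3, "yaw": 0, "claw": 8.5}
    - {"tx": 0, "ty": 0, "tz": -3, "yaw": 0, "claw": 8.5}
    - {"tx": 0, "ty": 0, "tz": -1, "yaw": 0, "claw": 8.5}
    - {"tx": 0, "ty": 0, "tz": 0, "yaw": 0, "claw": 8.5}
    - {"tx": 0, "ty": 0, "tz": 0, "yaw": 0, "claw": 8.5}

```text
time_s: 2.85
position: [0.4895, -0.2258, 0.1515]
tool_rot: [[-0.992, -0.123, 0.001], [-0.123, 0.992, -0.001], [-0.001, -0.001, -1.0]]
ft_force: [0.2, -0.5, -0.3]
grip_width: 0.0851
gripper_force: 0.0
```

Well aligned. Down the remaining 9.5 cm and close.

Emit:
servo_tool:
  steps:
    - {"tx": 0, "ty": 0, "tz": -2.5, "yaw": 0, "claw": 8.5}
    - {"tx": 0, "ty": 0, "tz": -2.5, "yaw": 0, "claw": 8.5}
    - {"tx": 0, "ty": 0, "tz": -2.5, "yaw": 0, "claw": 8.5}
    - {"tx": 0, "ty": 0, "tz": -2, "yaw": 0, "claw": 8.5}
    - {"tx": 0, "ty": 0, "tz": 0, "yaw": 0, "claw": 8.5}
    - {"tx": 0, "ty": 0, "tz": 0, "yaw": 0, "claw": 2}
    - {"tx": 0, "ty": 0, "tz": 0, "yaw": 0, "claw": 2}
    - {"tx": 0, "ty": 0, "tz": 0, "yaw": 0, "claw": 2}
    - {"tx": 0, "ty": 0, "tz": 0, "yaw": 0, "claw": 2}
    - {"tx": 0, "ty": 0, "tz": 0, "yaw": 0, "claw": 2}
    - {"tx": 0, "ty": 0, "tz": 0, "yaw": 0, "claw": 2}
    - {"tx": 0, "ty": 0, "tz": 0, "yaw": 0, "claw": 2}

```text
time_s: 4.05
position: [0.4894, -0.2259, 0.0563]
tool_rot: [[-0.992, -0.123, 0.001], [-0.123, 0.992, -0.001], [-0.001, -0.001, -1.0]]
ft_force: [-0.9, 1.1, 6.2]
grip_width: 0.0294
gripper_force: 41.1
```

Emit:
servo_tool:
  steps:
    - {"tx": 0, "ty": 0, "tz": 0, "yaw": 0, "claw": 2}
    - {"tx": 0, "ty": 0, "tz": 0.4, "yaw": 0, "claw": 2}
    - {"tx": 0.2, "ty": 0.5, "tz": 0, "yaw": -2, "claw": 2}
    - {"tx": 0, "ty": 1.5, "tz": 0, "yaw": -2.5, "claw": 2}
    - {"tx": 0, "ty": 2, "tz": 0, "yaw": -2.5, "claw": 2}
    - {"tx": 0, "ty": 2, "tz": 0, "yaw": -2.5, "claw": 2}
    - {"tx": 0, "ty": 2, "tz": 0, "yaw": 0, "claw": 2}
    - {"tx": 0, "ty": 2, "tz": 0, "yaw": 0, "claw": 2}
    - {"tx": 0, "ty": 2, "tz": 0, "yaw": 0, "claw": 2}
    - {"tx": 0, "ty": 1, "tz": 0, "yaw": 0, "claw": 2}
    - {"tx": 0, "ty": 0, "tz": 0, "yaw": 0, "claw": 2}
    - {"tx": 0, "ty": 0, "tz": 0, "yaw": 0, "claw": 2}
  newtons: 70

```text
time_s: 5.25
position: [0.4912, -0.0961, 0.0594]
tool_rot: [[-0.999, 0.043, 0.0], [0.043, 0.999, -0.0], [-0.0, -0.0, -1.0]]
ft_force: [-0.4, -0.9, -1.4]
grip_width: 0.0293
gripper_force: 69.3
```

Run:
```python
from fit import *
for n in ['top','scene']:
    snap(n,n+'2')
    P=box(n+'2',(.52,-.16,.026),(.69,-.06,.045)); c=P[:,:2].mean(0)
    print(n,len(P),rect(P)); A=np.c_[P[:,:2]-[.6,-.1],np.ones(len(P))]; print(np.linalg.lstsq(A,P[:,2],rcond=None)[0].round(4))
print(env.observe()['q'])
```

```text
top 677 ((619.7543334960938, -101.45010375976562), (49.95402145385742, 100.43123626708984), 87.49337768554688)
[-0.0012  0.0016  0.0335]
scene 639 ((593.9353637695312, -102.9283447265625), (51.98265838623047, 147.17764282226562), 88.68180847167969)
[-0.004   0.0371  0.0317]
[-2.46828991e+01  3.03604013e+01  9.72519706e+01 -1.09363997e-02
  5.23695651e+01 -1.12166655e+02]
```

View pics/scene2.png

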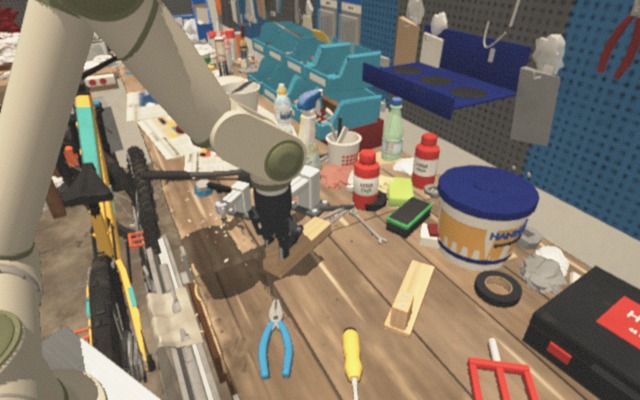

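Emit:
servo_tool:
  steps:
    - {"tx": 0, "ty": 1.5, "tz": 0, "yaw": 0, "claw": 2}
    - {"tx": 0, "ty": 1.5, "tz": 0, "yaw": 0, "claw": 2}
    - {"tx": 0, "ty": 1.5, "tz": 0, "yaw": 0, "claw": 2}
    - {"tx": 0, "ty": 1.5, "tz": 0, "yaw": 0, "claw": 2}
    - {"tx": 0, "ty": 1.5, "tz": 0, "yaw": 0, "claw": 2}
    - {"tx": 0, "ty": 1.2, "tz": 0, "yaw": 0, "claw": 2}
    - {"tx": 0, "ty": 0, "tz": 0, "yaw": 0, "claw": 2}
    - {"tx": 0, "ty": 0, "tz": -0.2, "yaw": 0, "claw": 2}
    - {"tx": 0, "ty": 0, "tz": -0.2, "yaw": 0, "claw": 2}
    - {"tx": 0, "ty": 0, "tz": 0, "yaw": 0, "claw": 2}

```text
time_s: 6.35
position: [0.4912, -0.0088, 0.0564]
tool_rot: [[-0.999, 0.043, 0.001], [0.043, 0.999, 0.0], [-0.001, 0.0, -1.0]]
ft_force: [-3.8, 4.3, 14.3]
grip_width: 0.0293
gripper_force: 71.5
```

Emit:
servo_tool:
  steps:
    - {"tx": 0, "ty": 0, "tz": 0.1, "yaw": 0, "claw": 2}
    - {"tx": 0, "ty": 0, "tz": 0, "yaw": 0, "claw": 8.5}
    - {"tx": 0, "ty": 0, "tz": 0, "yaw": 0, "claw": 8.5}
    - {"tx": 0, "ty": 0, "tz": 0, "yaw": 0, "claw": 8.5}
    - {"tx": 0, "ty": 0, "tz": 0, "yaw": 0, "claw": 8.5}
    - {"tx": 0, "ty": 0, "tz": 0, "yaw": 0, "claw": 8.5}
    - {"tx": 0, "ty": 0, "tz": 1.5, "yaw": 0, "claw": 8.5}
    - {"tx": 0, "ty": 0, "tz": 3.0, "yaw": 0, "claw": 8.5}
    - {"tx": 0, "ty": 0, "tz": 4, "yaw": 0, "claw": 8.5}
    - {"tx": 0, "ty": 0, "tz": 4, "yaw": 0, "claw": 8.5}
    - {"tx": 0, "ty": 0, "tz": 4, "yaw": 0, "claw": 8.5}
    - {"tx": 0, "ty": 0, "tz": 4, "yaw": 0, "claw": 8.5}
    - {"tx": 0, "ty": 0, "tz": 1, "yaw": 0, "claw": 8.5}
    - {"tx": 0, "ty": 0, "tz": 0, "yaw": 0, "claw": 8.5}
    - {"tx": 0, "ty": 0, "tz": 0, "yaw": 0, "claw": 8.5}

```text
time_s: 7.85
position: [0.4905, -0.0085, 0.2699]
tool_rot: [[-0.999, 0.043, -0.002], [0.043, 0.999, 0.001], [0.002, 0.001, -1.0]]
ft_force: [0.7, 0.6, 0.1]
grip_width: 0.085
gripper_force: 0.0
```

Run:
```python
from fit import *
for n in ['wrist','top','scene']:
    f=n+'3'; snap(n,f)
    for nm,lo,hi in [('grip',(.44,-.06,.06),(.54,.05,.076)),('tongue',(.45,-.06,.022),(.72,.05,.037)),('bar',(.56,-.08,.165),(.68,.05,.195))]:
        P=box(f,lo,hi)
        if len(P)>9:
            _,_,V=np.linalg.svd(P[:,:2]-P[:,:2].mean(0),full_matrices=False)
            print(n,nm,len(P),np.round(np.hstack(rect(P)),1),np.degrees(np.arctan2(V[0,1],V[0,0])).round(1),np.median(P[:,2]).round(4))
```

```text
wrist grip 1363 [490.3  -9.   29.6  45.8  87. ] -2.7 0.0674
wrist tongue 4525 [593.3   3.1 254.2  90.9   0.7] 6.7 0.0294
wrist bar 2555 [615.  -13.3  88.7  19.5  60.2] 61.4 0.1778
top grip 42 [478.9 -20.6  12.8  28.5  56. ] 150.4 0.068
top tongue 321 [594.5   1.1  99.1 250.1  89.6] -165.3 0.0297
top bar 333 [619.2 -14.8  88.3  22.9  64.3] -120.8 0.1808
scene grip 206 [491.  -11.   32.1  47.1  86.2] 175.8 0.0664
scene tongue 974 [592.1 -11.6 251.   64.1   0. ] -179.9 0.0287
scene bar 208 [616.8 -16.6  87.6  22.3  64.5] -119.9 0.1776
```

View pics/wrist3.png

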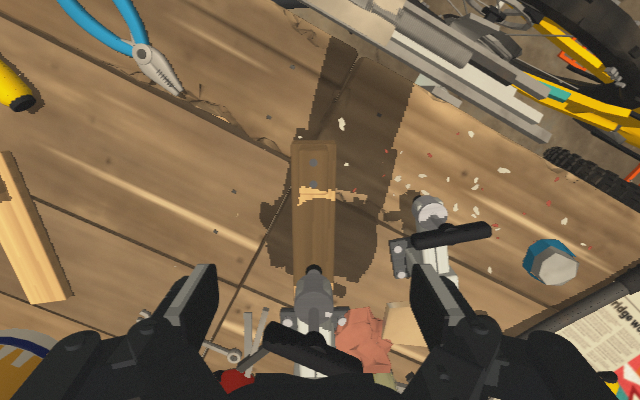

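The gauge lies under the foot (wrist px ~313,210), in line with the arm. Next, over the driver bar: centre (0.617,-0.015), bar yaw about 60°.

Emit:
servo_tool:
  steps:
    - {"tx": 1.5, "ty": -0.1, "tz": 0, "yaw": 6.25, "claw": 8.5}
    - {"tx": 1.5, "ty": -0.1, "tz": 0, "yaw": 6.25, "claw": 8.5}
    - {"tx": 1.5, "ty": -0.1, "tz": 0, "yaw": 6.25, "claw": 8.5}
    - {"tx": 1.5, "ty": -0.1, "tz": 0, "yaw": 6.25, "claw": 8.5}
    - {"tx": 1.5, "ty": -0.1, "tz": 0, "yaw": 6.25, "claw": 8.5}
    - {"tx": 1.5, "ty": -0.1, "tz": 0, "yaw": 6.25, "claw": 8.5}
    - {"tx": 1.5, "ty": 0, "tz": 0, "yaw": 6.25, "claw": 8.5}
    - {"tx": 1.5, "ty": 0, "tz": 0, "yaw": 6.25, "claw": 8.5}
    - {"tx": 0.6, "ty": 0, "tz": 0, "yaw": 6.25, "claw": 6}
    - {"tx": 0, "ty": 0, "tz": 0, "yaw": 6.25, "claw": 6}
    - {"tx": 0, "ty": 0, "tz": 0, "yaw": 0, "claw": 6}
    - {"tx": 0, "ty": 0, "tz": 0, "yaw": 0, "claw": 6}

```text
time_s: 9.2
position: [0.6169, -0.0146, 0.2706]
tool_rot: [[-0.502, -0.865, -0.001], [-0.865, 0.502, 0.0], [0.0, 0.001, -1.0]]
ft_force: [-0.4, -0.1, -0.5]
grip_width: 0.0601
gripper_force: 0.0
```

Run:
```python
from fit import *
o=env.observe();R=np.array(o['tool_rot']);print(o['position'],np.degrees(np.arctan2(R[1,1],R[0,1])),o['q'])
f='w4'; snap('wrist',f)
P=box(f,(.56,-.08,.165),(.68,.05,.186))
_,_,V=np.linalg.svd(P[:,:2]-P[:,:2].mean(0),full_matrices=False)
print(len(P),np.round(np.hstack(rect(P)),1),np.degrees(np.arctan2(V[0,1],V[0,0])).round(1),np.median(P[:,2]).round(4))
```

```text
[ 0.61688455 -0.01457726  0.27055349] 149.8736374370825 [-1.23313170e+01  2.81017073e+01  6.05682331e+01  8.71927875e-04
  9.14082112e+01 -1.62204949e+02]
3019 [617.8 -15.   88.8  23.2  58.1] 59.1 0.1799
```

Emit:
servo_tool:
  steps:
    - {"tx": 0.05, "ty": 0, "tz": -2.5, "yaw": -0.8, "claw": 6}
    - {"tx": 0, "ty": 0, "tz": -2.5, "yaw": 0, "claw": 6}
    - {"tx": 0, "ty": 0, "tz": -2.5, "yaw": 0, "claw": 6}
    - {"tx": 0, "ty": 0, "tz": -2.5, "yaw": 0, "claw": 6}
    - {"tx": 0, "ty": 0, "tz": 0, "yaw": 0, "claw": 6}
    - {"tx": 0, "ty": 0, "tz": 0, "yaw": 0, "claw": 0.8}
    - {"tx": 0, "ty": 0, "tz": 0, "yaw": 0, "claw": 0.8}
    - {"tx": 0, "ty": 0, "tz": 0, "yaw": 0, "claw": 0.8}
    - {"tx": 0, "ty": 0, "tz": 0, "yaw": 0, "claw": 0.8}
    - {"tx": 0, "ty": 0, "tz": 0, "yaw": 0, "claw": 0.8}
    - {"tx": 0, "ty": 0, "tz": 0, "yaw": 0, "claw": 0.8}
    - {"tx": 0, "ty": 0, "tz": 0, "yaw": 0, "claw": 0.8}
  newtons: 50

```text
time_s: 10.45
position: [0.618, -0.0147, 0.1731]
tool_rot: [[-0.512, -0.859, 0.003], [-0.859, 0.512, -0.001], [-0.001, -0.003, -1.0]]
ft_force: [-0.9, 0.4, 6.2]
grip_width: 0.0219
gripper_force: 49.1
```

Run:
```python
from fit import *
im,w=cloud('w4'); 
P=box('w4',(.56,-.08,.17),(.68,.05,.19)); a=np.radians(59.1); c=np.array([.6178,-.015])
s=(P[:,:2]-c)@[np.cos(a),np.sin(a)]; t=(P[:,:2]-c)@[-np.sin(a),np.cos(a)]
for x in np.arange(-45,46,9)/1000:
    k=abs(s-x)<.003
    if k.sum()>3: print(x,k.sum(),(t[k].min()*1e3).round(1),(t[k].max()*1e3).round(1),P[k,2].min().round(3),P[k,2].max().round(3))
o=env.observe(); print(o['wrist_torque'],o['joint_efforts'],o['grip_width'],o['q'])
snap('wrist','w5')
```

```text
-0.045 94 -6.1 7.0 0.17 0.18
-0.036 224 -7.3 8.4 0.175 0.182
-0.027 217 -7.3 8.0 0.175 0.182
-0.018 210 -7.3 8.3 0.175 0.182
-0.009 204 -8.8 9.9 0.171 0.182
0.0 266 -11.6 11.6 0.171 0.182
0.009 195 -9.4 9.5 0.172 0.182
0.018 175 -7.2 7.6 0.176 0.182
0.027 168 -7.1 7.9 0.176 0.182
0.036 167 -7.1 8.1 0.175 0.182
0.045 35 -5.6 6.7 0.177 0.181
[0.06123093 0.29867398 0.02068022] [-2.44181911e-01 -4.90594125e+01 -2.06768954e+01 -4.36597480e-02
 -4.30804761e-01 -9.41796054e-03] 0.021852193994088765 [-1.23178616e+01  3.19987179e+01  7.00499280e+01  9.15233070e-04
  7.77851061e+01 -1.61544146e+02]
```

View pics/w5.png

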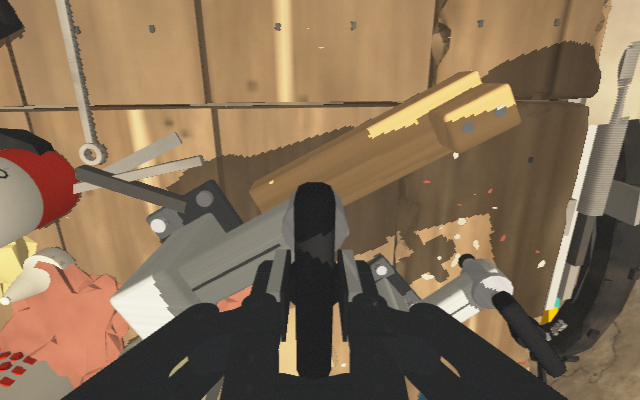

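The pads have closed on the 22 mm hub (px ~315,220) rather than the 16 mm bar. I'll regrip higher.

Emit:
servo_tool:
  steps:
    - {"tx": 0, "ty": 0, "tz": 0, "yaw": 0, "claw": 4}
    - {"tx": 0, "ty": 0, "tz": 0, "yaw": 0, "claw": 4}
    - {"tx": 0, "ty": 0, "tz": 0, "yaw": 0, "claw": 4}
    - {"tx": 0, "ty": 0, "tz": 1.4, "yaw": 0, "claw": 4}
    - {"tx": 0, "ty": 0, "tz": 0, "yaw": 0, "claw": 4}
    - {"tx": 0, "ty": 0, "tz": 0, "yaw": 0, "claw": 0.8}
    - {"tx": 0, "ty": 0, "tz": 0, "yaw": 0, "claw": 0.8}
    - {"tx": 0, "ty": 0, "tz": 0, "yaw": 0, "claw": 0.8}
    - {"tx": 0, "ty": 0, "tz": 0, "yaw": 0, "claw": 0.8}
    - {"tx": 0, "ty": 0, "tz": 0, "yaw": 0, "claw": 0.8}
    - {"tx": 0, "ty": 0, "tz": 0, "yaw": 0, "claw": 0.8}

```text
time_s: 11.6
position: [0.6178, -0.0148, 0.1853]
tool_rot: [[-0.512, -0.859, 0.001], [-0.859, 0.512, -0.0], [-0.0, -0.001, -1.0]]
ft_force: [3.2, -1.8, 1.9]
grip_width: 0.0208
gripper_force: 48.8
```

Emit:
servo_tool:
  steps:
    - {"tx": 0, "ty": 0, "tz": 0, "yaw": 0, "claw": 4}
    - {"tx": 0, "ty": 0, "tz": 0, "yaw": 0, "claw": 4}
    - {"tx": 0, "ty": 0, "tz": 0.5, "yaw": 0, "claw": 4}
    - {"tx": 0, "ty": 0, "tz": 0, "yaw": 0, "claw": 4}
    - {"tx": 0, "ty": 0, "tz": 0, "yaw": 0, "claw": 0.8}
    - {"tx": 0, "ty": 0, "tz": 0, "yaw": 0, "claw": 0.8}
    - {"tx": 0, "ty": 0, "tz": 0, "yaw": 0, "claw": 0.8}
    - {"tx": 0, "ty": 0, "tz": 0, "yaw": 0, "claw": 0.8}
    - {"tx": 0, "ty": 0, "tz": 0, "yaw": 0, "claw": 0.8}
    - {"tx": 0, "ty": 0, "tz": 0, "yaw": 0, "claw": 0.8}

```text
time_s: 12.6
position: [0.6178, -0.0147, 0.1907]
tool_rot: [[-0.512, -0.859, 0.001], [-0.859, 0.512, -0.0], [-0.0, -0.001, -1.0]]
ft_force: [1.7, -2.0, 5.1]
grip_width: 0.0188
gripper_force: 49.2
```

Emit:
servo_tool:
  steps:
    - {"tx": 0, "ty": 0, "tz": 0, "yaw": -4, "claw": 0.8}
    - {"tx": 0, "ty": 0, "tz": 0, "yaw": -4, "claw": 0.8}
    - {"tx": 0, "ty": 0, "tz": 0, "yaw": -4, "claw": 0.8}
    - {"tx": 0, "ty": 0, "tz": 0, "yaw": -4, "claw": 0.8}
    - {"tx": 0, "ty": 0, "tz": 0, "yaw": -4, "claw": 0.8}
    - {"tx": 0, "ty": 0, "tz": 0, "yaw": -4, "claw": 0.8}
    - {"tx": 0, "ty": 0, "tz": 0, "yaw": -4, "claw": 0.8}
    - {"tx": 0, "ty": 0, "tz": 0, "yaw": -4, "claw": 0.8}
    - {"tx": 0, "ty": 0, "tz": 0, "yaw": 0, "claw": 0.8}
    - {"tx": 0, "ty": 0, "tz": 0, "yaw": 0, "claw": 0.8}

```text
time_s: 13.6
position: [0.6177, -0.0146, 0.1907]
tool_rot: [[-0.889, -0.458, 0.001], [-0.458, 0.889, -0.0], [-0.001, -0.0, -1.0]]
ft_force: [1.1, -1.5, 5.6]
grip_width: 0.0193
gripper_force: 49.3
```

```bash
cat > bar.py <<'E'
from fit import *
import sys
o=env.observe();R=np.array(o['tool_rot']);print(o['position'],np.degrees(np.arctan2(R[1,1],R[0,1])),o['q'][5],o['time_s'],o['wrist_torque'])
f=sys.argv[1]; snap('wrist',f)
P=box(f,(.56,-.08,.168),(.68,.05,.1835))
r=np.hypot(P[:,0]-.6178,P[:,1]+.015); P=P[(r>.014)&(r<.05)]; print(len(P))
c=np.array([.6178,-.015]); d=P[:,:2]-c; b=np.arctan2(d[:,1],d[:,0])
print('bar yaw',np.degrees(np.angle(np.exp(2j*b).mean())/2), 'sides',np.percentile(np.degrees(b),[5,25,50,75,95]).round(0))
E
python3 bar.py w6
```

```text
[ 0.61765804 -0.01457179  0.1906787 ] 117.24413474064126 -129.56107950352157 13.6 [-0.11432054 -0.21850947  0.09760209]
4734
bar yaw 27.26622605909037 sides [-167. -155. -142.   27.  134.]
```

Bar follows. Remaining about 30°.

Emit:
servo_tool:
  steps:
    - {"tx": 0, "ty": 0, "tz": 0, "yaw": -4, "claw": 0.8}
    - {"tx": 0, "ty": 0, "tz": 0, "yaw": -4, "claw": 0.8}
    - {"tx": 0, "ty": 0, "tz": 0, "yaw": -4, "claw": 0.8}
    - {"tx": 0, "ty": 0, "tz": 0, "yaw": -4, "claw": 0.8}
    - {"tx": 0, "ty": 0, "tz": 0, "yaw": -4, "claw": 0.8}
    - {"tx": 0, "ty": 0, "tz": 0, "yaw": -4, "claw": 0.8}
    - {"tx": 0, "ty": 0, "tz": 0, "yaw": -4, "claw": 0.8}
    - {"tx": 0, "ty": 0, "tz": 0, "yaw": -2, "claw": 0.8}
    - {"tx": 0, "ty": 0, "tz": 0, "yaw": 0, "claw": 0.8}
    - {"tx": 0, "ty": 0, "tz": 0, "yaw": 0, "claw": 0.8}
    - {"tx": 0, "ty": 0, "tz": 0, "yaw": 0, "claw": 5}
    - {"tx": 0, "ty": 0, "tz": 0, "yaw": 0, "claw": 5}
    - {"tx": 0, "ty": 0, "tz": 0, "yaw": 0, "claw": 5}
    - {"tx": 0, "ty": 0, "tz": 0, "yaw": 0, "claw": 5}
    - {"tx": 0, "ty": 0, "tz": 2, "yaw": 0, "claw": 5}
    - {"tx": 0, "ty": 0, "tz": 3, "yaw": 0, "claw": 6}
    - {"tx": 0, "ty": 0, "tz": 3, "yaw": 0, "claw": 6}
    - {"tx": 0, "ty": 0, "tz": 0, "yaw": 0, "claw": 6}
    - {"tx": 0, "ty": 0, "tz": 0, "yaw": 0, "claw": 6}

```text
time_s: 15.55
position: [0.6174, -0.0146, 0.2704]
tool_rot: [[-0.999, 0.048, 0.0], [0.048, 0.999, -0.0], [-0.0, -0.0, -1.0]]
ft_force: [-0.2, -0.0, -0.3]
grip_width: 0.0601
gripper_force: 0.0
```

```bash
python3 bar.py w7
python3 - <<'E'
from fit import *
im,w=cloud('w7')
for nm,lo,hi in [('bar',(.56,-.08,.174),(.68,.05,.1835)),('grip',(.44,-.06,.06),(.54,.05,.076))]:
    P=box('w7',lo,hi); 
    if len(P)>9: print(nm,len(P),np.round(np.hstack(rect(P)),1),np.median(P[:,2]))
P=box('w7',(.63,-.06,.106),(.71,.03,.116))
for x in np.arange(.64,.72,.01):
    s=P[abs(P[:,0]-x)<.005,1]
    if len(s)>9: print(x.round(2),len(s),np.percentile(s,[1,99]).round(4))
E
```

```text
[ 0.61743958 -0.01460056  0.27039156] 87.2372770771285 -99.55941258054158 15.55 [-0.03586942  0.02458422 -0.02591532]
2007
bar yaw -2.2585922956235964 sides [-178.  -15.    6.  168.  178.]
bar 2844 [617.1 -13.6  88.9  21.4   1.7] 0.1799444852492252
grip 1944 [490.5  -9.5  29.5  46.   88.1] 0.06748487112677559
0.71 63 [-0.0379  0.0041]
```

View pics/w7.png

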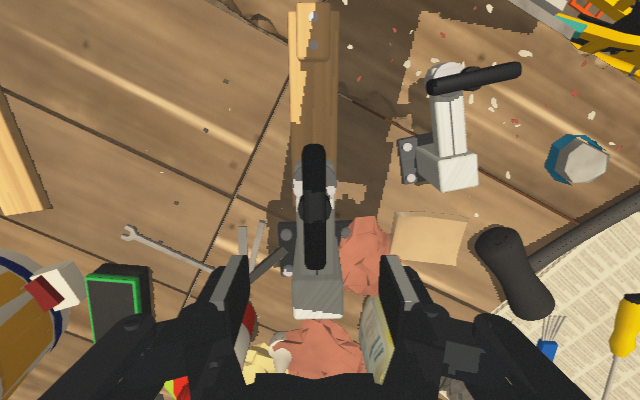

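The bar (px 314,145 to 316,270) is in line with the arm, the gauge hasn't moved, and the gripper is clear. Handing in.

```bash
python3 -c "
from rig import env
print(env.close_job())"
```

```text
the job is handed in; nothing more can be done
None
```

I handed the job in at about 15.6 s: the thick gauge lies under the larger stop's foot and the driver bar is in line with the arm to within a few degrees, with the gripper open and clear. The foot's force on the tongue was not measured, and the hand-in returned no verdict.

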